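Hold the drive collar on the winder spindle's flat

ROBOT

A 7-joint arm with a two-finger parallel gripper is mounted at the origin on the work surface. World frame = base frame: x ahead of the robot, y to its left, z up, the work surface at z = 0. Lengths are in mm, angles in rad, forces in N, time in s.
With the tool pointing down it reaches from about 400 to 850 mm from the base axis. Payload 6.9 kg.
Tool frame: the origin (TCP) lies at the very end of the fingers, on their centre line; the grasp point (between the pads) lies 19 mm behind it (arm.grip_point_offset is the distance from the TCP to the grasp point, in mm); z points along the fingers, y is the line along which they close (so a half turn about z gives the same grasp; the last joint's range is limited). The gripper opens to 85 mm and grips with 20 to 120 N. Pads are 22 mm wide; open, the fingers measure 114 mm over their backs; the gripper's body (76 mm by 85 mm) begins 54 mm behind the grasp point. The pads swing forward as they close: fully open they stand 13 mm farther back than shut.
Start: joints at [1.454, 0.507, -0.238, 1.5, 0.126, 1.149, -0.155], TCP at [137.462, -609.685, 231.275] pointing down, gripper open.
Joint ranges: [-3.08, 3.08], [-0.24, 2.05], [-1.43, 1.35], [0, 2.5], [-1.52, 4.66], [0.17, 1.96], [-2.89, 2.89]. Speed limits (rad/s): [2.39, 2.39, 3.14, 3.14, 3.14, 3.14, 3.14].

INTERFACE

Orientations are given as a rotation vector (axis times angle).
In Python, from bench import arm gives the robot as it stands.
- The arm moves only by the tool apply_moves, never from a script. Its argument "series" is a list that holds one entry, the list of rows, each a list of 7 numbers: the shift along the tool's x, y, z as a fraction of full scale, then the turn, a rotation vector about the tool's x, y, z as a fraction of full scale, then the gripper command: -1 is fully open, 1 is shut, values between are in proportion. In form: [[[dx, dy, dz, wx, wy, wz, gripper], ...]]. A call has 1 to 10 rows; each row shifts and turns the commanded pose from where the row before left it, along the tool's axes as they then stand; what a row does not reach is not made up. Full scale, the value 1, is 30 mm for a shift and 0.1 rad for a turn. A row lasts 1/12 s, in which the tool goes at most 41.7 mm and 7.16 degrees, less where a joint would pass 70% of its speed; a pose out of reach is approached as far as the arm can. A call with a number of a shift or a turn outside -1 to 1 is refused whole. A call with a gripper value outside its range is refused whole. The fingers move at their own pace and stop on an object; "newtons" is the grip in N (left out, the last holds). Time passes only in rows, so rows that do not move let the fingers close. It gives the time, the measured TCP pose, the force, the opening and the grip force at its end, in the units of the state.
- arm.state(): the state, without advancing time (a new reading comes with each control period).
- arm.read_camera(name): name is "scene" or "top" or "wrist"; returns a dict with "image" (400x640x3 uint8, red, green, blue), "range_z" (400x640 float32, mm along the optical axis (not along the pixel's ray), 0 where there is no reading), "fx", "fy", "cx", "cy" (pixels), "distortion" ([k1, k2, p1, p2, k3] as OpenCV has them; the pictures are not rectified), "R" (3x3) and "t" (3): a world point X has camera coordinates R X + t. Camera axes: x right, y down, z forward; pixel columns grow to the right and rows downward; lengths in mm; the calibration is good to about 2 mm. A picture is of the moment at which its call begins.
- arm.job_done(): hands the job in; it is judged then, once.
Trained networks look in a picture, given as the dict that the camera call returned (one of the last four; its "shot" number tells which), for a name from the list of things; names that differ only in an ending like _2 or _b are one class to them, and where a whole thing is asked for, a point or a joint stands for the part that bears it (a point fixed in the world has none). Each returns a list of dicts, best first, with "conf" (0 to 1); they miss things now and then, are a little off and sometimes report something else, mostly with a low value. They report only what shows in the picture. A call takes as long as a camera call. They do not tell look-alikes from the thing itself.
- arm.spot_in(picture, query): "rect" ([centre column, centre row, width, height] in pixels, round what is visible of it).
- arm.landmark_of(picture, query): "location" ([row, column] in pixels: a listed point, or the origin of a listed thing).
The state is a dict: "t": time; "joint_pos": joint angles; "joint_velocities": joint speeds; "effort": joint torques, N m; "eef_pos": TCP position; "orientation": TCP orientation; "contact_force": force on the tool from outside, world axes, zero at the start; "torque": the same for the moment, N m; "finger_gap": opening from 0.0 (shut) to 1.0 (fully open); "gripper_force": force on a finger pad.
Only numpy, scipy, OpenCV 4.12 (cv2) and the standard library are available. Lean on these libraries where they do the work, as an engineer would, in place of code of your own. Each camera call takes 0.05 s, during which the arm holds its last target. There are 200 camera calls.

TASK

On the bench line winder, pinch the upright spindle gently and turn it until you feel its flat between the fingers and the flat faces the hex-key guide. Then pick up the drive collar (the one with a set-screw boss on its square hub) and bring it down over the spindle with its set screw against that flat, level with the key in the guide and pointing straight at it. Finish while still holding it there in the fingers, clear of the gearbox below, so that a colleague can tighten the screw; grip and push gently all along (never more than 50 N on a finger) and leave the other things on the table alone.

Things in the scene. Friction and masses are not known exactly. Their poses are not given: they have to be found in the camera images.
- stand: Line winder stand, painted grey, fixed: base plate 240 x 110 mm, 12 mm thick, and a gearbox 110 x 96 mm, top 48 mm above the table (bearing ring to 50 mm), out of which the steel spindle stands upright. Origin: on the spindle's axis at table height; z up; +x points from the spindle to the hex-key guide.
- spindle (a joint): Turn of the spindle about its vertical axis, rad, counter-clockwise from above positive; 0 when the flat faces the guide (stand +x). It turns either way (stops at -3.1 and 3.1), stiffly (0.06 N m), and stays where it is left. At the start it is at 0.6 to 1.6.
- flat (a point): Middle of the spindle's flat, 8 mm from the axis, 100 mm above the table; its x axis points out of the flat and turns with the spindle.
- spindle_top (a point): Top end of the spindle, on its axis, 128 mm above the table. The spindle is 24 mm in diameter: round from 50 to 68 mm above the table, D-shaped (one flat, 8 mm from the axis, 18 mm wide) from 68 to 122 mm, tapered above. Gripped across the flat the fingers close to 20 mm instead of 24 mm. The pads must not press on it with more than 50 N each.
- guide (a point): Mouth of the hex-key guide: a 20 mm tube along stand x on a grey post, 83 mm from the spindle's axis, its centre 100 mm above the table. An L-shaped hex key lies in it and sticks out 11 mm towards the spindle. Nothing of the guide is higher than 110 mm.
- collar: Loose aluminium drive collar, about 0.15 kg: round flange 56 mm across, 6 mm thick, below; square hub 38 x 38 mm on it; 36 mm high in all; 27 mm through bore along z. Origin: centre of the underside; z up; +x points to the set-screw boss. Grip the hub across its two side faces (along collar y), above the flange. The pads must not press on it with more than 50 N each.
- screw (a point): Outer end of the set-screw boss (12 mm diameter), 28 mm from the collar's axis along its +x, 21 mm above its underside. Inside the bore the screw's tip (6 x 6 mm) reaches in to 9.6 mm from the axis, so the collar goes down over the D part only with the screw facing the flat within about 20 degrees. Left free, the collar would slide down to the gearbox.
- spacer: Bystander: plain aluminium ring, 50 mm across, 36 mm high, no flange or boss. Origin: centre of the underside.
- spool: Bystander: small spool of line, 60 mm across, 26 mm high, lying flat. Origin: centre of the underside.
- bulk: Bystander: larger spool of line, 81 mm across, 35 mm high, lying flat. Origin: centre of the underside.
- jar: Bystander: small clear jar with a white cap, 52 mm across, 65 mm high. Origin: centre of the underside.
- packet: Bystander: small cardboard carton 90 x 60 x 30 mm. Origin: centre of the underside.
- driver: Bystander: screwdriver with a black handle 26 mm thick, lying on the table. Origin: on the table under its middle; x along it towards the tip.
Mind the look-alikes: they are no part of the job. Leave any blue look-alike of the collar alone.

How it is judged (in metres and radians):
On the way, in this order (a step that is already met when the one before it is completed fails the run):
1. the fingers pinch the spindle with its flat facing the key guide (within 0.17 rad) (value of joint spindle between -0.17 and 0.17 rad and contact force between the fingers and stand above 2 N), for 0.2 s.
2. the collar is carried in the fingers (height (world z) of collar above 0.04 m and contact force between the fingers and collar above 2 N), for 0.2 s.
At the end, for the whole second after the job is handed in: The flat faces the guide within 0.2 rad; the collar is over the spindle (centred within 4 mm, upright within 0.12 rad), its set screw pointing to the guide within 0.2 rad and 100 mm above the table within 6 mm (level with the key); it is at rest and still held by the fingers (value of joint spindle between -0.2 and 0.2 rad and angle between the x axis of collar and the x axis of stand, either way round below 0.2 rad and x of screw in the frame of stand above 0.02 m and z of screw in the frame of stand between 0.094 and 0.106 m and horizontal distance between collar and stand below 0.004 m and angle between collar's own z axis and vertical below 0.12 rad and contact force between the fingers and collar above 2 N and linear speed of collar below 0.02 m/s); the arm keeps its last pose, push and grip.
It fails at once if the collar is squeezed with more than 50 N a pad (contact force between the fingers and collar above 100 N).
It fails at once if the spindle or stand is squeezed or pushed with more than 50 N a pad (contact force between the fingers and stand above 100 N).
It fails at once if the collar is pushed against the winder with more than 30 N (contact force between collar and stand above 30 N).
It fails at once if another thing on the table is moved more than 3 cm (distance of any of spacer, spool, bulk, jar, packet, driver from where it was at the start of the episode above 0.03 m).
It also fails if it takes over 64 s, if anything falls off the work surface, if the arm or the gripper's body presses on something with over 40 N, if the wrist force passes 120 N, or if a joint passes its speed limit or range.

## Working session

There is one attempt and no reset: what is moved stays moved. The work goes in short steps, Python scripts to look and compute and a tool call to move; the robot and the scene stay as the last step left them, time stands still between calls to the robot, and variables do not carry over. Pictures are saved under pics/ and viewed, at most 10 in all, crops included, and the job is handed in when it is done.

Besides the shell and the picture viewer there is one more tool, called after "Emit:" in YAML: its name, and indented under it one key for each argument. apply_moves: Moves the arm, as the interface text tells. Its arguments: {"type":"object","properties":{"series":{"type":"array"},"newtons":{"type":"number"}},"required":["series"]}

```bash
ls; mkdir -p pics
cat > h.py <<'E'
import numpy as np, cv2, json
from bench import arm
def cam(n): return arm.read_camera(n)
def KD(p): return np.array([[p['fx'],0,p['cx']],[0,p['fy'],p['cy']],[0,0,1.]]),np.array(p['distortion'],float)
def ray(p,u,v):
    K,D=KD(p); x=cv2.undistortPoints(np.array([[[u,v]]],float),K,D)[0,0]
    R=np.array(p['R']);t=np.array(p['t']);return -R.T@t, R.T@np.array([x[0],x[1],1])
def atz(p,u,v,z):
    c,d=ray(p,u,v); return c+d*(z-c[2])/d[2]
def dep(p,u,v):
    z=p['range_z'][int(round(v)),int(round(u))]; c,d=ray(p,u,v); return c+d*z
def proj(p,X):
    K,D=KD(p); R=np.array(p['R']); r=cv2.Rodrigues(R)[0]
    return cv2.projectPoints(np.array(X,float).reshape(-1,1,3),r,np.array(p['t'],float),K,D)[0][:,0]
def cloud(p):
    K,D=KD(p); h,w=p['range_z'].shape
    uv=np.stack(np.meshgrid(np.arange(w),np.arange(h)),-1).reshape(-1,1,2).astype(float)
    x=cv2.undistortPoints(uv,K,D)[:,0]; z=p['range_z'].reshape(-1,1)
    X=np.hstack([x*z,z])-np.array(p['t']); return (X@np.array(p['R'])).reshape(h,w,3)
def save(p,n,crop=None,s=1):
    im=p['image'][:,:,::-1]
    if crop: a,b,c,d=crop; im=im[b:d,a:c]
    cv2.imwrite('pics/'+n,cv2.resize(im,None,fx=s,fy=s,interpolation=cv2.INTER_CUBIC))
E
python3 - <<'E'
from h import *
s=arm.state(); print(s)
for n in ['top','scene']:
    p=cam(n); save(p,n+'0.png'); print(n, -np.array(p['R']).T@p['t'])
    for q in ['stand','spindle_top','guide','flat','collar','screw','spacer','spool','jar','packet','driver','bulk']:
        for r in arm.landmark_of(p,q)[:3]:
            v,u=r['location']; print(q,round(r['conf'],2),np.round([u,v]),np.round(dep(p,u,v)))
E
```

```text
pics
{'t': 0.0, 'joint_pos': array([ 1.45451987,  0.50829476, -0.23753213,  1.50117558,  0.12570468,
        1.1488962 , -0.15478761]), 'joint_velocities': array([ 0.00175734,  0.00180383,  0.00070952, -0.00019269,  0.00110032,
       -0.00138046, -0.00150519]), 'effort': array([-4.20640135e-04, -6.20594645e+01, -2.18635909e+00, -2.49653113e+01,
        1.29339419e-02,  1.18945833e-02, -1.98258527e-05]), 'eef_pos': array([ 137.28754413, -609.19899113,  230.44193021]), 'orientation': array([-3.12053383e+00, -3.47523557e-01,  3.76352626e-04]), 'contact_force': array([-0.59383009, -0.52859126, -0.23016393]), 'torque': array([-0.04482585,  0.00651168, -0.04342059]), 'gripper_force': 0.0, 'finger_gap': 1.0020694550431501}
top [ 241.681142      7.21230884 1565.91471095]
stand 0.68 [204. 240.] [380. 420.  29.]
stand 0.58 [271. 188.] [583. 199.  53.]
spindle_top 0.73 [263. 183.] [582. 218. 124.]
guide 0.92 [276. 157.] [680. 185. 107.]
guide 0.73 [402. 158.] [ 735. -268.   33.]
flat 0.64 [266. 182.] [584. 208. 126.]
collar 0.68 [328. 207.] [539.  -8.  -1.]
collar 0.63 [349. 184.] [629. -82.  
[... 691 characters left out ...]
0.57 [357. 150.] [593. 198. 123.]
guide 0.66 [355. 145.] [470. 417.   1.]
guide 0.65 [378. 169.] [673. 172. 101.]
flat 0.8 [361. 153.] [601. 208. 111.]
collar 0.91 [293. 274.] [ 654. -213.   13.]
collar 0.85 [313. 245.] [ 640. -105.   15.]
collar 0.71 [296. 213.] [535. -32.  23.]
screw 0.98 [299. 274.] [ 667. -206.   16.]
screw 0.77 [309. 205.] [527.  46.  -1.]
screw 0.76 [306. 243.] [ 624. -114.   22.]
spacer 0.79 [260. 224.] [ 482. -116.   20.]
spool 0.63 [228. 266.] [ 516. -279.   23.]
spool 0.54 [356. 183.] [616. 151.  46.]
jar 0.85 [367. 272.] [ 798. -123.   24.]
packet 0.72 [336. 140.] [398. 411.   3.]
driver 0.7 [214. 336.] [ 626. -441.   25.]
bulk 0.73 [311. 320.] [ 769. -313.   34.]
```

Run:
```python
import cv2
a=cv2.imread('pics/top0.png')[120:260,180:460]; b=cv2.imread('pics/scene0.png')[110:310,180:420]
a=cv2.resize(a,(600,300),interpolation=cv2.INTER_CUBIC); b=cv2.resize(b,(360,300),interpolation=cv2.INTER_CUBIC)
import numpy as np
cv2.imwrite('pics/a.png',cv2.resize(a,(800,400))); cv2.imwrite('pics/b.png',cv2.resize(b,(720,600)))
```

```text
(no output)
```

View pics/a.png

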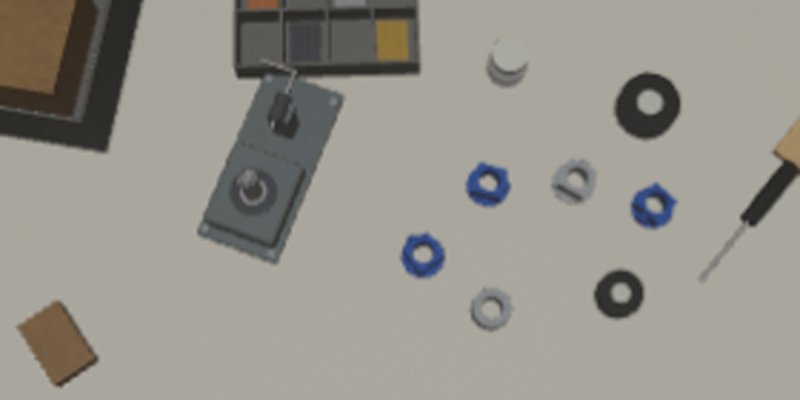

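View pics/b.png

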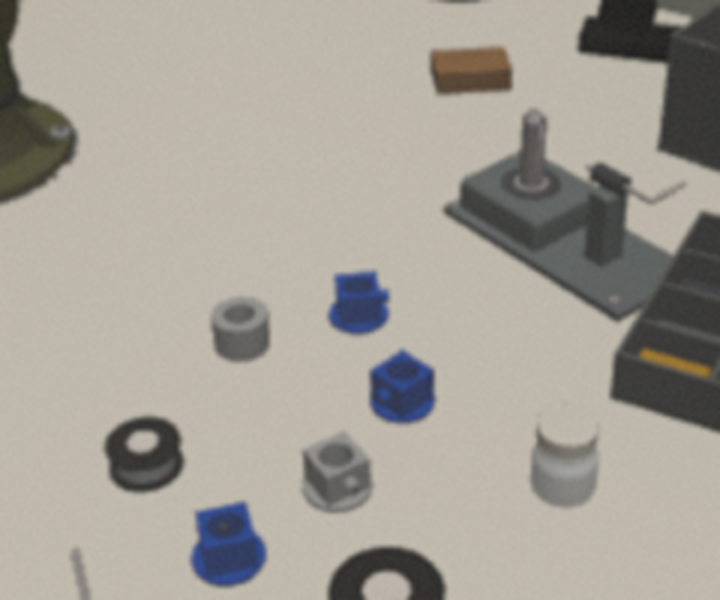

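Candidates for the collar, in the top picture: grey with hub (381,184), blue ones at (351,184), (408,192) and (328,209), and the grey plain ring at (352,228), which is the spacer. The grey one at (381,184), seen in scene at (292,267), has a square hub and a boss, so it is the collar. I'll fit the poses from depth.

Run:
```python
from h import *
for n in ['top','scene']:
    p=cam(n); C=cloud(p); ok=p['range_z']>0
    def sel(c,r,z0,z1): return C[ok&(np.hypot(C[...,0]-c[0],C[...,1]-c[1])<r)&(C[...,2]>z0)&(C[...,2]<z1)]
    for nm,c,r,z0,z1 in [('sp top',(590,205),45,100,140),('sp mid',(590,205),45,70,110),('guide',(675,178),35,85,125),('gear',(590,200),110,40,56),('collar hub',(635,-195),45,28,50),('flange',(635,-195),45,3,14)]:
        P=sel(c,r,z0,z1)
        if len(P)>3:
            print(n,nm,len(P),P.mean(0).round(1),P.min(0).round(),P.max(0).round(),cv2.minAreaRect(P[:,:2].astype(np.float32)))
    save(p,n+'c.png',(262,245,322,300) if n=='scene' else (360,165,405,205),10)
```

```text
top sp top 46 [582.7 206.9 120.7] [573. 197. 100.] [597. 218. 131.] ((584.2164306640625, 206.78329467773438), (20.01056480407715, 23.12213706970215), 70.26361083984375)
top sp mid 19 [577.4 204.4  87.8] [573. 197.  71.] [590. 217. 105.] ((578.8912963867188, 204.3347930908203), (9.696089744567871, 23.249271392822266), 35.84716033935547)
top guide 80 [679.4 178.3 102.6] [651. 165.  85.] [709. 194. 114.] ((680.3247680664062, 179.79354858398438), (29.01637077331543, 53.92430877685547), 46.696773529052734)
top gear 705 [584.3 206.7  47.2] [521. 151.  40.] [685. 268.  56.] ((610.1229248046875, 200.2393035888672), (97.29095458984375, 163.27268981933594), 73.27408599853516)
top collar hub 76 [ 637.8 -198.    34.8] [ 613. -220.   28.] [ 662. -173.   43.] ((640.3812866210938, -198.81382751464844), (37.16344451904297, 47.980560302734375), 66.85655212402344)
top flange 85 [ 629.8 -195.1    5.8] [ 591. -233.    3.] [ 679. -154.   14.] ((634.8125610351562, -194.46868896484375), (79.91041564941406, 79.45240020751953), 30.486740112304688)
scene sp top 85 [591.5 201.9 116.2] [579. 194. 100.] [602. 21
[... 284 characters left out ...]

scene guide 133 [685.5 173.8  99.7] [657. 161.  85.] [709. 190. 112.] ((681.7998046875, 174.56106567382812), (24.78426170349121, 53.46089172363281), 81.05529022216797)
scene gear 654 [602.3 193.2  47.3] [526. 147.  40.] [699. 257.  56.] ((615.47314453125, 197.76657104492188), (98.3555908203125, 167.29339599609375), 72.20166778564453)
scene collar hub 197 [ 641.1 -198.9   34.1] [ 616. -223.   28.] [ 665. -174.   39.] ((643.6749877929688, -199.3824920654297), (38.71183776855469, 49.98652267456055), 65.98749542236328)
scene flange 140 [ 645.6 -210.4    7.3] [ 614. -238.    3.] [ 669. -182.   14.] ((640.7057495117188, -206.70751953125), (61.87657928466797, 44.26251220703125), 55.70981216430664)
```

View pics/scenec.png

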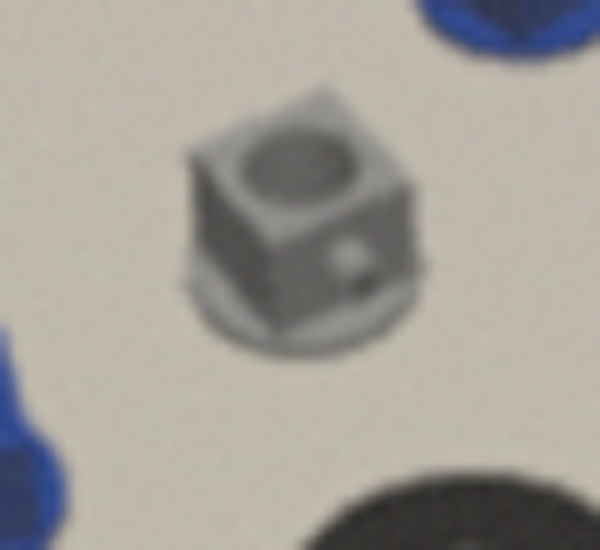

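The crop shows a grey square hub on a flange with a set-screw boss at (350,258), so this is the collar. It sits at about (637,-198), yaw about -23°. Stand yaw is about -17° and the spindle is near (587,205). Going above the spindle now.

Emit:
apply_moves:
  series:
    - [[0.96, -0.6, -0.1, 0, 0, 0, -1], [0.96, -0.6, -0.1, 0, 0, 0, -1], [0.96, -0.6, -0.1, 0, 0, 0, -1], [0.96, -0.6, -0.1, 0, 0, 0, -1], [0.96, -0.6, -0.1, 0, 0, 0, -1], [0.96, -0.6, -0.1, 0, 0, 0, -1], [0.96, -0.6, -0.1, 0, 0, 0, -1], [0.96, -0.6, -0.1, 0, 0, 0, -1], [0.96, -0.6, 0, 0, 0, 0, -1], [0.96, -0.6, 0, 0, 0, 0, -1]]
  newtons: 20

```text
t: 2.23
eef_pos: [379.9, -369.6, 255.8]
orientation: [3.122, 0.347, 0.001]
contact_force: [0.5, 0.4, -0.3]
finger_gap: 1.0
gripper_force: 0.0
```

Emit:
apply_moves:
  series:
    - [[0.96, -0.6, 0, 0, 0, 0, -1], [0.96, -0.6, 0, 0, 0, 0, -1], [0.96, -0.6, 0, 0, 0, 0, -1], [0.96, -0.6, 0, 0, 0, 0, -1], [0.96, -0.6, 0, 0, 0, 0, -1], [0.41, -0.94, 0, 0, 0, 0, -1], [0.41, -0.94, 0, 0, 0, 0, -1], [0.41, -0.94, 0, 0, 0, 0, -1], [0.41, -0.94, 0, 0, 0, 0, -1], [0.41, -0.94, 0, 0, 0, 0, -1]]

```text
t: 3.07
eef_pos: [528.6, -98.7, 255.4]
orientation: [3.122, 0.347, 0.0]
contact_force: [-0.2, -0.2, -0.3]
finger_gap: 0.995
gripper_force: 0.0
```

Emit:
apply_moves:
  series:
    - [[0.41, -0.94, 0, 0, 0, 0, -1], [0.41, -0.94, 0, 0, 0, 0, -1], [0.41, -0.94, 0, 0, 0, 0, -1], [0.41, -0.94, 0, 0, 0, 0, -1], [0.41, -0.94, 0, 0, 0, 0, -1], [0.41, -0.94, 0, 0, 0, 0, -1], [0.41, -0.94, 0, 0, 0, 0, -1], [0.41, -0.94, 0, 0, 0, 0, -1], [0, 0, 0, 0, 0, 0, -1], [0, 0, 0, 0, 0, 0, -1]]

```text
t: 3.9
eef_pos: [574.6, 143.9, 255.1]
orientation: [-3.121, -0.354, 0.0]
contact_force: [-0.2, -0.8, 0.5]
finger_gap: 1.0
gripper_force: 0.0
```

Run:
```python
from h import *
p=cam('wrist'); s=arm.state(); print(s['joint_pos'].round(2),s['eef_pos'].round(1), (-np.array(p['R']).T@p['t']).round())
save(p,'w1.png',None,1.25)
for q in ['spindle_top','flat','guide']:
    for r in arm.landmark_of(p,q)[:2]:
        v,u=r['location']; print(q,round(r['conf'],2),np.round([u,v]),np.round(dep(p,u,v)))
C=cloud(p); ok=p['range_z']>0
for z0,z1 in [(60,120),(122,135),(42,54),(85,115)]:
    m=ok&(np.hypot(C[...,0]-587,C[...,1]-205)<45)&(C[...,2]>z0)&(C[...,2]<z1); P=C[m]
    if len(P): print(z0,len(P),P.mean(0).round(1),P.min(0).round(1),P.max(0).round(1))
print(proj(p,[[587,205,128],[587,205,68],[668,180,100]]).round())
```

```text
[ 0.    0.46 -0.45  1.55  0.21  1.18 -1.83] [574.7 141.8 255.1] [654. 162. 398.]
spindle_top 0.91 [258. 157.] [589. 210. 129.]
flat 0.76 [260. 149.] [595. 210. 127.]
guide 0.57 [304.  74.] [666. 186. 102.]
60 288 [594.2 203.8  91.5] [581.7 197.4  60.2] [598.5 220.1 119.9]
122 463 [586.9 207.9 126.3] [574.5 197.7 122. ] [598.4 219.7 130. ]
42 4028 [591.1 203.3  48.7] [542.2 160.2  42.7] [631.8 249.9  54. ]
85 157 [594.3 203.3 100.6] [581.7 197.4  85. ] [598.5 213.4 114.9]
[[263. 160.]
 [274. 149.]
 [311.  74.]]
```

View pics/w1.png

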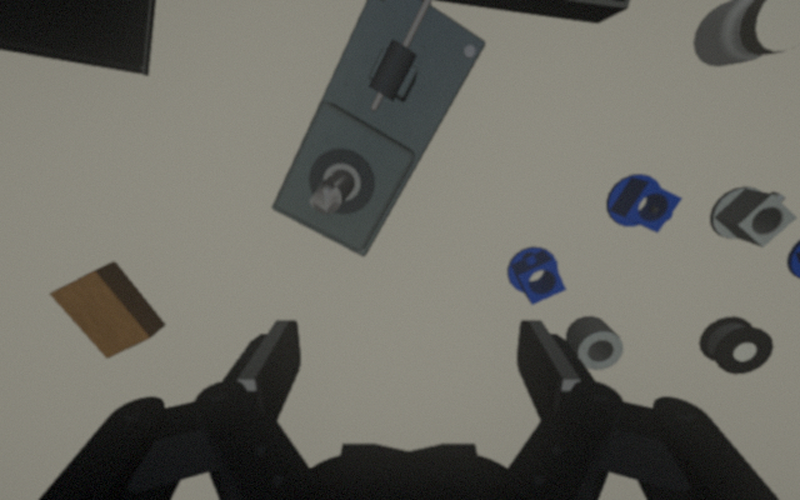

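The wrist view shows the spindle top at about (326,195) and the guide at (395,70). The flat can't be seen from this side, so I'll look from the +x+y side.

Emit:
apply_moves:
  series:
    - [[0.4, -0.62, 0.37, 0, 0, 0, -1], [0.4, -0.62, 0.37, 0, 0, 0, -1], [0.4, -0.62, 0.37, 0, 0, 0, -1], [0.4, -0.62, 0.37, 0, 0, 0, -1], [0, 0, 0, 0, 0, -1, -1], [0, 0, 0, 0, 0, -1, -1], [0, 0, 0, 0, 0, -1, -1], [0, 0, 0, 0, 0, -1, -1], [0, 0, 0, 0, 0, -1, -1], [0, 0, 0, 0, 0, -1, -1]]

```text
t: 4.93
eef_pos: [605.7, 222.9, 211.0]
orientation: [2.878, 1.258, -0.0]
contact_force: [0.5, -0.2, -0.7]
finger_gap: 1.0
gripper_force: 0.0
```

Emit:
apply_moves:
  series:
    - [[0, 0, 0, 0, 0, -1, -1], [0, 0, 0, 0, 0, -1, -1], [0, 0, 0, 0, 0, 0, -1], [0, 0, 0, 0, 0, 0, -1]]

```text
t: 5.27
eef_pos: [605.7, 223.2, 210.9]
orientation: [2.744, 1.529, -0.0]
contact_force: [-0.5, 0.4, -0.5]
finger_gap: 1.003
gripper_force: 0.0
```

Run:
```python
from h import *
p=cam('wrist'); s=arm.state(); print(s['joint_pos'].round(2),s['eef_pos'].round(1),s['orientation'].round(3),(-np.array(p['R']).T@p['t']).round())
u,v=proj(p,[587,207,110])[0].astype(int); print(u,v)
save(p,'w2.png',(max(u-50,0),max(v-50,0),u+50,v+50),5)
C=cloud(p); ok=p['range_z']>0; np.save('c2.npy',C[ok])
P=C[ok]; d=np.hypot(P[:,0]-587,P[:,1]-207)
for z0,z1 in [(122,135),(70,118),(52,66)]:
    Q=P[(d<20)&(P[:,2]>z0)&(P[:,2]<z1)]; 
    if len(Q): print(z0,len(Q),Q.mean(0).round(1),Q.min(0).round(1),Q.max(0).round(1))
Q=P[(d<18)&(P[:,2]>70)&(P[:,2]<118)]
a=np.degrees(np.arctan2(Q[:,1]-207,Q[:,0]-587))
for k in range(-90,180,15):
    m=(a>=k)&(a<k+15)
    if m.sum()>2: print(k,m.sum(),np.hypot(Q[m,0]-587,Q[m,1]-207).mean().round(1))
G=P[(np.hypot(P[:,0]-675,P[:,1]-183)<40)&(P[:,2]>98)&(P[:,2]<116)]
if len(G): print('guide',len(G),G.mean(0),cv2.fitLine(G[:,:2].astype(np.float32),cv2.DIST_L1,0,.1,.1).ravel())
G=P[(d<85)&(P[:,2]>44)&(P[:,2]<50)]; print('gear',cv2.minAreaRect(G[:,:2].astype(np.float32)))
```

```text
[-0.03  0.61 -0.64  1.47  0.38  1.19 -1.28] [605.6 223.5 210.9] [ 2.744  1.529 -0.   ] [648. 293. 354.]
318 222
122 527 [587.1 209.9 126.3] [574.8 198.1 122. ] [598.4 220.3 129.7]
70 458 [590.8 215.7  95.6] [578.1 203.9  70. ] [598.6 221.2 117.6]
52 95 [592.2 217.   58.8] [575.4 202.7  52. ] [601.5 221.6  65.8]
-15 11 10.8
0 34 11.4
15 37 12.1
30 69 11.6
45 54 10.5
60 56 10.3
75 60 10.7
90 74 12.1
105 52 13.9
120 10 14.2
guide 1166 [682.47862693 182.89948726 106.7435784 ] [ 9.5536786e-01 -2.9541868e-01  6.8980786e+02  1.8043164e+02]
gear ((586.6220092773438, 209.9291534423828), (94.74991607666016, 108.73363494873047), 73.30966186523438)
```

View pics/w2.png

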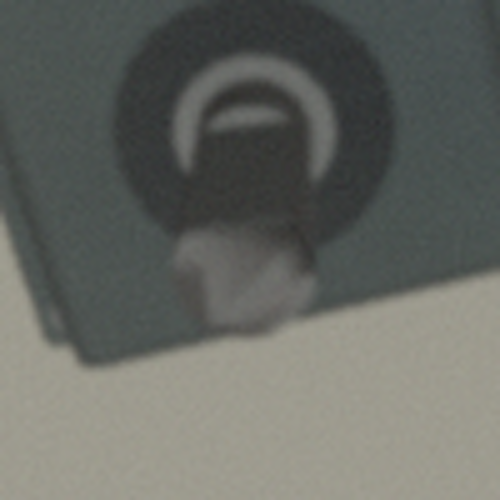

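The crop shows the step under the flat as a light crescent at (245,115), with chord ends near (205,130) and (305,123). I'll take the flat's direction from that and from the depth.

Run:
```python
from h import *
from scipy.optimize import minimize
p=cam('wrist'); c=np.array([586.8,209.5])
X=[atz(p,268+a/5,172+b/5,68)[:2] for a,b in [(245,112),(205,130),(305,123)]]
print(X, [np.degrees(np.arctan2(*(x-c)[::-1])).round(1) for x in X]); d=X[2]-X[1]; print('chord normal',np.degrees(np.arctan2(d[1],d[0]))+90)
P=np.load('c2.npy'); Q=P[(np.hypot(*(P[:,:2]-c).T)<16)&(P[:,2]>74)&(P[:,2]<116)][:,:2]
def f(v):
    q=Q-v[:2]; n=np.array([np.cos(v[2]),np.sin(v[2])]); sd=np.maximum(np.hypot(*q.T)-12,q@n-8)
    return np.minimum(np.abs(sd),3).mean()+0.02*np.sum((v[:2]-c)**2)/4
R=[minimize(f,[*c,np.radians(a)],method='Nelder-Mead') for a in range(0,110,15)]
for r in sorted(R,key=lambda r:r.fun)[:4]: print(r.fun.round(3),r.x[:2].round(1),np.degrees(r.x[2]).round(1))
```

```text
[array([591.01764057, 218.76473107]), array([582.2655891 , 219.76957771]), array([599.89187923, 210.57238394])] [np.float64(65.5), np.float64(113.8), np.float64(4.7)]
chord normal 62.44496942050976
0.174 [586.4 209.6] 65.4
0.174 [586.4 209.6] 65.4
0.174 [586.4 209.6] 65.4
0.174 [586.4 209.6] 65.4
```

The flat faces about 64.5° in world, and stand yaw is -17°, so the spindle is at about 1.42 rad, which fits the stated range. Aligning the fingers across it.

Emit:
apply_moves:
  series:
    - [[-0.79, -0.28, 0, 0, 0, 0, -1], [0, 0, 0, 0, 0, -1, -1], [0, 0, 0, 0, 0, -1, -1], [0, 0, 0, 0, 0, -1, -1], [0, 0, 0, 0, 0, -1, -1], [0, 0, 0, 0, 0, -1, -1], [0, 0, 0, 0, 0, -1, -1], [0, 0, 0, 0, 0, -1, -1], [0, 0, 0, 0, 0, -1, -1], [0, 0, 0, 0, 0, -1, -1]]

```text
t: 6.2
eef_pos: [585.8, 208.6, 211.0]
orientation: [1.796, 2.577, -0.0]
contact_force: [-0.8, -0.5, -0.5]
finger_gap: 1.002
gripper_force: 0.0
```

Emit:
apply_moves:
  series:
    - [[0, 0, 0, 0, 0, -1, -1], [0, 0, 0, 0, 0, -1, -1], [0, 0, 0, 0, 0, -1, -1], [0, 0, 0, 0, 0, -1, -1], [0, 0, 0, 0, 0, -1, -1], [0, 0, 0, 0, 0, -1, -1], [0, 0, 0, 0, 0, -1, -1], [0, 0, 0, 0, 0, -0.8, -1], [0, 0, 0, 0, 0, 0, -1], [0, 0, 0, 0, 0, 0, -1]]

```text
t: 7.03
eef_pos: [585.8, 208.6, 210.8]
orientation: [-0.692, -3.064, 0.0]
contact_force: [-0.1, -0.2, -0.8]
finger_gap: 1.0
gripper_force: 0.0
```

```bash
cat >> h.py <<'E'
def go(x,y,z,phideg=None):
    "offset to world target in move units (30 mm, 0.1 rad)"
    s=arm.state(); R=cv2.Rodrigues(np.array(s['orientation'],float))[0]
    d=R.T@(np.array([x,y,z])-s['eef_pos'])/30; phi=np.degrees(np.arctan2(R[1,0],R[0,0]))
    print('at',s['eef_pos'].round(1),'phi',phi.round(2),'tilt',np.degrees(np.arccos(-R[2,2])).round(2),'units',d.round(3),
      'wz',None if phideg is None else (-np.radians((phideg-phi+180)%360-180)/.1).round(2),'q',s['joint_pos'].round(2),'F',s['contact_force'].round(1),'gap',round(s['finger_gap']*85,1),'grip',round(s['gripper_force'],1))
E
python3 -c "
from h import *
go(586,207.7,78,154.5)"
```

```text
at [585.8 208.6 210.8] phi 154.56 tilt 0.02 units [-0.021 -0.025  4.425] wz 0.01 q [ 0.21  0.71 -1.09  1.53  0.64  1.3   0.16] F [-0.1 -0.2 -0.8] gap 85.0 grip 0.0
```

Emit:
apply_moves:
  series:
    - [[-0.02, -0.02, 0.88, 0, 0, 0, -1], [0, 0, 0.88, 0, 0, 0, -1], [0, 0, 0.88, 0, 0, 0, -0.5], [0, 0, 0.88, 0, 0, 0, -0.2], [0, 0, 0.88, 0, 0, 0, 0], [0, 0, 0, 0, 0, 0, 0.2], [0, 0, 0, 0, 0, 0, 0.3], [0, 0, 0, 0, 0, 0, 0.4], [0, 0, 0, 0, 0, 0, 0.5], [0, 0, 0, 0, 0, 0, 0.6]]
  newtons: 20

```text
t: 7.87
eef_pos: [586.5, 208.1, 80.9]
orientation: [0.686, 3.064, 0.0]
contact_force: [-2.3, -1.6, 5.1]
finger_gap: 0.233
gripper_force: 21.0
```

Emit:
apply_moves:
  series:
    - [[0, 0, 0, 0, 0, 0, 0.8], [0, 0, 0, 0, 0, 0, 1], [0, 0, 0, 0, 0, 0, 1], [0, 0, 0, 0, 0, 0, 1], [0, 0, 0, 0, 0, 0, 1]]

```text
t: 8.28
eef_pos: [586.5, 208.1, 80.9]
orientation: [0.686, 3.064, 0.001]
contact_force: [-2.4, -2.4, 6.2]
finger_gap: 0.229
gripper_force: 21.1
```

```bash
python3 -c "
from h import *
go(584.9,210.1,78,73)"
```

```text
at [586.5 208.1  80.9] phi 154.77 tilt 0.12 units [0.075 0.037 0.097] wz 14.27 q [ 0.17  0.83 -1.    1.69  0.79  1.07  0.04] F [-2.4 -2.4  6.2] gap 19.5 grip 21.1
```

The gap reads 19.5 mm, so the fingers are across the flat. Turning by -1.43 rad.

Emit:
apply_moves:
  series:
    - [[0, 0, 0, 0, 0, 0.7, 1], [0, 0, 0, 0, 0, 0.7, 1], [0, 0, 0, 0, 0, 0.7, 1], [0, 0, 0, 0, 0, 0.7, 1], [0, 0, 0, 0, 0, 0.7, 1], [0, 0, 0, 0, 0, 0.7, 1], [0, 0, 0, 0, 0, 0.7, 1], [0, 0, 0, 0, 0, 0.7, 1], [0, 0, 0, 0, 0, 0.7, 1], [0, 0, 0, 0, 0, 0.7, 1]]

```text
t: 9.12
eef_pos: [585.6, 209.1, 80.9]
orientation: [1.699, 2.642, 0.002]
contact_force: [-3.6, -0.2, 7.0]
finger_gap: 0.23
gripper_force: 21.4
```

```bash
python3 -c "
from h import *
go(584.9,210.1,80,73)"
```

```text
at [585.6 209.1  80.9] phi 114.52 tilt 0.08 units [ 0.04  -0.007  0.03 ] wz 7.25 q [ 0.09  0.77 -0.83  1.69  0.66  0.98 -0.55] F [-3.6 -0.2  7. ] gap 19.6 grip 21.4
```

Emit:
apply_moves:
  series:
    - [[0, 0, 0, 0, 0, 0.7, 1], [0, 0, 0, 0, 0, 0.7, 1], [0, 0, 0, 0, 0, 0.7, 1], [0, 0, 0, 0, 0, 0.7, 1], [0, 0, 0, 0, 0, 0.7, 1], [0, 0, 0, 0, 0, 0.7, 1], [0, 0, 0, 0, 0, 0.7, 1], [0, 0, 0, 0, 0, 0.7, 1], [0, 0, 0, 0, 0, 0.7, 1], [0, 0, 0, 0, 0, 0.7, 1]]

```text
t: 9.95
eef_pos: [585.5, 210.4, 80.9]
orientation: [-2.5, -1.9, -0.004]
contact_force: [-5.0, 2.6, 4.6]
finger_gap: 0.228
gripper_force: 21.0
```

Emit:
apply_moves:
  series:
    - [[0, 0, 0, 0, 0, 0.3, 1], [0, 0, 0, 0, 0, 0, 1], [0, 0, 0, 0, 0, 0, 1], [0, 0, 0, 0, 0, 0, 1], [0, 0, 0, 0, 0, 0, 1]]

```text
t: 10.37
eef_pos: [585.6, 210.4, 80.9]
orientation: [-2.524, -1.867, -0.004]
contact_force: [-4.8, 3.9, 8.3]
finger_gap: 0.23
gripper_force: 19.9
```

```bash
python3 -c "
from h import *
go(584.9,210.1,80,73)"
```

```text
at [585.6 210.4  80.9] phi 72.97 tilt 0.18 units [-0.017 -0.017  0.03 ] wz -0.0 q [-0.01  0.71 -0.64  1.69  0.51  0.91 -1.15] F [-4.8  3.9  8.3] gap 19.5 grip 19.9
```

The flat faces the guide, with the pinch held. Releasing and rising.

Emit:
apply_moves:
  series:
    - [[0, 0, 0, 0, 0, 0, 0.2], [0, 0, 0, 0, 0, 0, 0], [0, 0, 0, 0, 0, 0, 0], [0, 0, -0.8, 0, 0, 0, 0], [0, 0, -0.9, 0, 0, 0, 0], [0, 0, -0.9, 0, 0, 0, -0.5], [0, 0, -0.9, 0, 0, 0, -1], [0, 0, -0.9, 0, 0, 0, -1], [-0.89, 0.4, 0, 0, 0, 0, -1], [-0.89, 0.4, 0, 0, 0, 0, -1]]

```text
t: 11.2
eef_pos: [593.9, 151.8, 213.3]
orientation: [2.523, 1.87, 0.007]
contact_force: [0.1, -0.8, -0.1]
finger_gap: 1.002
gripper_force: 0.0
```

Emit:
apply_moves:
  series:
    - [[-0.89, 0.4, 0, 0, 0, 0, -1], [-0.89, 0.4, 0, 0, 0, 0, -1], [-0.89, 0.4, 0, 0, 0, 0, -1], [0, 0, 0, 0, 0, 0, -1], [0, 0, 0, 0, 0, 0, -1]]

```text
t: 11.62
eef_pos: [604.5, 59.8, 210.6]
orientation: [2.531, 1.859, -0.001]
contact_force: [-0.5, 0.3, -1.1]
finger_gap: 1.001
gripper_force: 0.0
```

Run:
```python
from h import *
from scipy.optimize import minimize
go(639,-198,190,156.5)
p=cam('wrist'); print((-np.array(p['R']).T@p['t']).round(), proj(p,[587,209.6,110]).round())
C=cloud(p); P=C[p['range_z']>0]; c=np.array([587.2,209.6])
Q=P[(np.hypot(*(P[:,:2]-c).T)<16)&(P[:,2]>74)&(P[:,2]<116)][:,:2]; print(len(Q))
def f(v):
    q=Q-v[:2]; n=np.array([np.cos(v[2]),np.sin(v[2])]); sd=np.maximum(np.hypot(*q.T)-12,q@n-8)
    return np.minimum(np.abs(sd),3).mean()+0.02*np.sum((v[:2]-c)**2)/4
R=[minimize(f,[*c,np.radians(a)],method='Nelder-Mead') for a in range(-90,110,15)]
for r in sorted(R,key=lambda r:r.fun)[:3]: print(r.fun.round(3),r.x[:2].round(1),np.degrees(r.x[2]).round(1))
u,v=proj(p,[587,209.6,100])[0].astype(int)
save(p,'w3.png',(max(u-60,0),max(v-60,0),u+60,v+60),5)
```

```text
at [604.5  59.8 210.6] phi 72.59 tilt 0.06 units [-7.855  3.667  0.696] wz -14.64 q [ 0.29  0.56 -0.71  1.58  0.39  1.15 -0.81] F [-0.5  0.3 -1.1] gap 85.1 grip 0.0
[628. 138. 353.] [[238.   8.]]
563
0.26 [587.1 209.3] -15.9
0.26 [587.1 209.3] -15.9
0.26 [587.1 209.3] -15.9
```

View pics/w3.png

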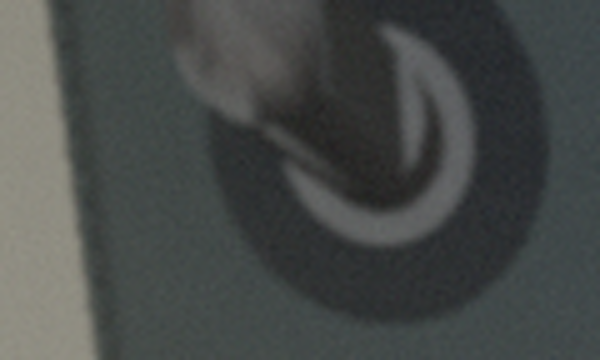

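The fit gives the flat at -15.9°, and the crescent is now on the guide side at (415,110). On to the collar.

Emit:
apply_moves:
  series:
    - [[-0.79, 0.37, 0.07, 0, 0, 0, -1], [-0.79, 0.37, 0.07, 0, 0, 0, -1], [-0.79, 0.37, 0.07, 0, 0, 0, -1], [-0.79, 0.37, 0.07, 0, 0, 0, -1], [-0.79, 0.37, 0.07, 0, 0, 0, -1], [-0.79, 0.37, 0.07, 0, 0, 0, -1], [-0.79, 0.37, 0.07, 0, 0, 0, -1], [-0.79, 0.37, 0.07, 0, 0, 0, -1], [-0.79, 0.37, 0.07, 0, 0, 0, -1], [-0.74, 0.34, 0.07, 0, 0, 0, -1]]

```text
t: 12.5
eef_pos: [640.6, -194.3, 190.0]
orientation: [-2.526, -1.868, -0.001]
contact_force: [0.8, -0.3, -0.1]
finger_gap: 1.002
gripper_force: 0.0
```

Emit:
apply_moves:
  series:
    - [[0, 0, 0, 0, 0, -1, -1], [0, 0, 0, 0, 0, -1, -1], [0, 0, 0, 0, 0, -1, -1], [0, 0, 0, 0, 0, -1, -1], [0, 0, 0, 0, 0, -1, -1], [0, 0, 0, 0, 0, -1, -1], [0, 0, 0, 0, 0, -1, -1], [0, 0, 0, 0, 0, -1, -1], [0, 0, 0, 0, 0, -1, -1], [0, 0, 0, 0, 0, -1, -1]]

```text
t: 13.33
eef_pos: [640.6, -192.6, 190.2]
orientation: [1.313, 2.854, 0.002]
contact_force: [0.4, -0.5, 0.2]
finger_gap: 0.994
gripper_force: 0.0
```

Emit:
apply_moves:
  series:
    - [[0, 0, 0, 0, 0, -1, -1], [0, 0, 0, 0, 0, -1, -1], [0, 0, 0, 0, 0, -1, -1], [0, 0, 0, 0, 0, -1, -1], [0, 0, 0, 0, 0, -0.6, -1], [0, 0, 0, 0, 0, 0, -1], [0, 0, 0, 0, 0, 0, -1]]

```text
t: 13.92
eef_pos: [640.3, -193.3, 189.9]
orientation: [0.64, 3.076, 0.002]
contact_force: [0.1, -0.6, -0.0]
finger_gap: 0.997
gripper_force: 0.0
```

Run:
```python
from h import *
go(639,-198,8.5,156.5)
p=cam('wrist'); C=cloud(p); P=C[p['range_z']>0]; d=np.hypot(P[:,0]-639,P[:,1]+198); 
for z0,z1 in [(31,43),(15,31),(2,10)]:
    G=P[(d<45)&(P[:,2]>z0)&(P[:,2]<z1)]
    print(z0,len(G),G.mean(0).round(1),cv2.minAreaRect(G[:,:2].astype(np.float32)))
print((-np.array(p['R']).T@p['t']).round())
for q in ['collar','screw']:
    for r in arm.landmark_of(p,q)[:3]:
        v,u=r['location']; print(q,round(r['conf'],2),np.round([u,v]),np.round(dep(p,u,v)),np.round(atz(p,u,v,21)))
u,v=proj(p,[639,-198,20])[0].astype(int); print(u,v)
u=min(max(u,80),560);v=min(max(v,60),340);save(p,'w4.png',(u-80,v-60,u+80,v+60),5)
```

```text
at [ 640.3 -193.3  189.9] phi 156.5 tilt 0.06 units [-0.023 -0.169  6.048] wz -0.0 q [ 0.78  0.78 -1.06  1.43  0.69  1.33  0.85] F [ 0.1 -0.6 -0. ] gap 84.7 grip 0.0
31 893 [ 638.  -196.3   36. ] ((638.51806640625, -196.32684326171875), (37.37454605102539, 38.200157165527344), 65.24769592285156)
15 297 [ 640.  -197.4   24.2] ((642.6007080078125, -198.54751586914062), (37.69955825805664, 47.082176208496094), 65.47383880615234)
2 622 [ 630.7 -193.     5.8] ((640.7738647460938, -197.7296600341797), (83.0372314453125, 81.1185531616211), 32.969303131103516)
[ 564. -161.  333.]
collar 0.87 [233. 186.] [ 607. -283.   36.] [ 610. -289.   21.]
collar 0.86 [324. 171.] [ 638. -196.   -0.] [ 633. -193.   21.]
collar 0.59 [415. 123.] [628. -86.   1.] [624. -91.  21.]
screw 0.97 [323. 200.] [ 660. -207.   27.] [ 662. -208.   21.]
screw 0.62 [234. 165.] [ 591. -283.    4.] [ 589. -277.   21.]
screw 0.6 [394. 129.] [ 620. -112.   27.] [ 622. -111.   21.]
322 177
```

View pics/w4.png

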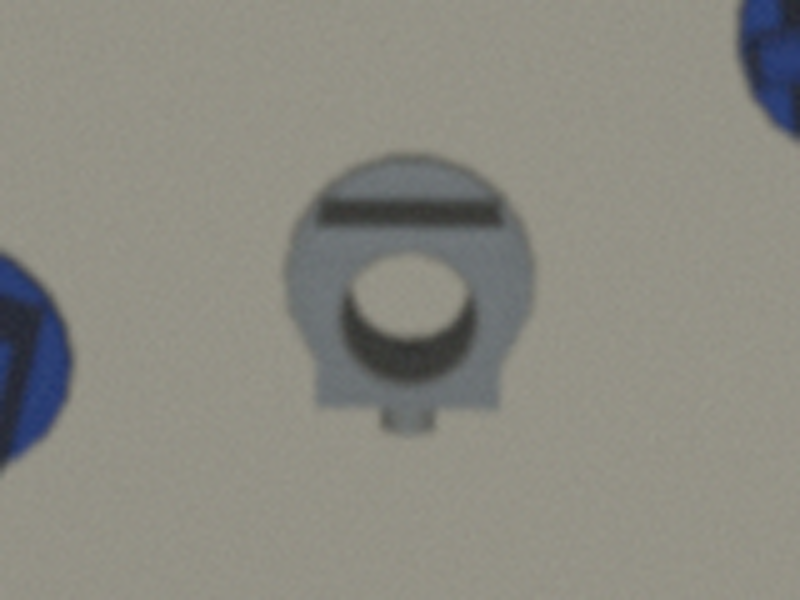

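The crop shows the grey collar squarely aligned with the camera: bore at (410,315), boss at (408,420), blue look-alikes well off to the sides. I'll come down to just above the flange.

Emit:
apply_moves:
  series:
    - [[0.01, -0.12, 0.8, 0, 0, 0, -1], [0, 0, 0.8, 0, 0, 0, -1], [0, 0, 0.8, 0, 0, 0, -1], [0, 0, 0.8, 0, 0, 0, -1], [0, 0, 0.8, 0, 0, 0, -1], [0, 0, 0.8, 0, 0, 0, -1], [0, 0, 0.6, 0, 0, 0, -0.8], [0, 0, 0.4, 0, 0, 0, -0.5], [0, 0, 0.25, 0, 0, 0, -0.3], [0, 0, 0, 0, 0, 0, -0.2]]

```text
t: 14.9
eef_pos: [637.6, -197.8, 7.1]
orientation: [-0.639, -3.074, -0.0]
contact_force: [-0.2, -0.3, 0.1]
finger_gap: 0.602
gripper_force: 0.0
```

Emit:
apply_moves:
  series:
    - [[0, 0, 0, 0, 0, 0, -0.1], [0, 0, 0, 0, 0, 0, 0.05]]

```text
t: 15.07
eef_pos: [639.1, -197.7, 9.7]
orientation: [0.639, 3.074, 0.0]
contact_force: [-0.4, 1.4, -0.3]
finger_gap: 0.481
gripper_force: 0.3
```

```bash
python3 -c "
from h import *
go(638.5,-196.3,8,156.5)"
```

```text
at [ 639.1 -197.7    9.7] phi 156.51 tilt 0.11 units [0.036 0.035 0.058] wz 0.0 q [ 0.75  0.96 -0.94  1.6   0.87  1.04  0.71] F [-0.4  1.4 -0.3] gap 40.9 grip 0.3
```

Close at 35 N and lift a little.

Emit:
apply_moves:
  series:
    - [[0, 0, 0.05, 0, 0, 0, 0.2], [0, 0, 0, 0, 0, 0, 0.3], [0, 0, 0, 0, 0, 0, 0.5], [0, 0, 0, 0, 0, 0, 1], [0, 0, 0, 0, 0, 0, 1], [0, 0, 0, 0, 0, 0, 1]]
  newtons: 35

```text
t: 15.57
eef_pos: [639.3, -197.6, 9.7]
orientation: [0.639, 3.073, -0.0]
contact_force: [-2.6, 0.4, 9.7]
finger_gap: 0.444
gripper_force: 34.3
```

Emit:
apply_moves:
  series:
    - [[0, 0, -0.4, 0, 0, 0, 1], [0, 0, -0.8, 0, 0, 0, 1], [0, 0, -0.9, 0, 0, 0, 1], [0, 0, -0.9, 0, 0, 0, 1], [0, 0, -0.9, 0, 0, 0, 1], [0, 0, -0.9, 0, 0, 0, 1], [0, 0, -0.8, 0, 0, 0, 1], [0, 0, 0, 0, 0, 0, 1]]

```text
t: 16.23
eef_pos: [640.6, -197.0, 181.8]
orientation: [0.637, 3.067, 0.001]
contact_force: [2.1, 0.7, -1.3]
finger_gap: 0.442
gripper_force: 36.1
```

Run:
```python
from h import *
go(586,209.5,190,163)
p=cam('scene'); s=arm.state()['eef_pos']; u,v=proj(p,s)[0].astype(int); C=cloud(p)
save(p,'s5.png',(u-50,v-40,u+50,v+40),7)
```

```text
at [ 640.6 -197.   181.8] phi 156.52 tilt 0.5 units [ 7.066 11.705 -0.302] wz -1.13 q [ 0.79  0.79 -1.05  1.44  0.7   1.3   0.85] F [ 2.1  0.7 -1.3] gap 37.5 grip 36.1
```

View pics/s5.png

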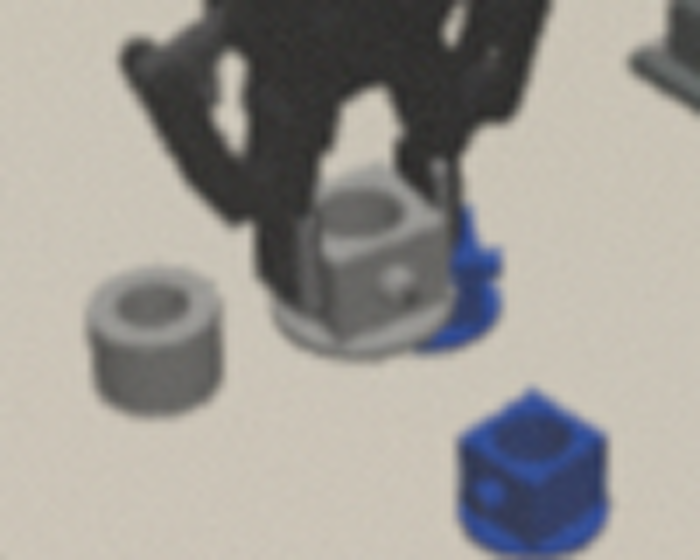

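The collar is held upright in the fingers, boss visible at (400,283), underside about 9.7 mm below the TCP. Carrying it to above the spindle.

Emit:
apply_moves:
  series:
    - [[0.25, 0.42, -0.02, 0, 0, 0, 1], [0.5, 0.83, -0.02, 0, 0, 0, 1], [0.5, 0.83, -0.02, 0, 0, 0, 1], [0.5, 0.83, -0.02, 0, 0, 0, 1], [0.5, 0.83, -0.02, 0, 0, 0, 1], [0.5, 0.83, -0.02, 0, 0, 0, 1], [0.5, 0.83, -0.02, 0, 0, 0, 1], [0.5, 0.83, -0.02, 0, 0, 0, 1], [0.5, 0.83, -0.02, 0, 0, 0, 1], [0.5, 0.83, -0.02, 0, 0, 0, 1]]

```text
t: 17.12
eef_pos: [600.1, 77.8, 179.8]
orientation: [-0.638, -3.074, 0.001]
contact_force: [0.1, 0.5, -2.3]
finger_gap: 0.436
gripper_force: 36.1
```

Emit:
apply_moves:
  series:
    - [[0.5, 0.83, -0.02, 0, 0, 0, 1], [0.5, 0.83, -0.02, 0, 0, 0, 1], [0.5, 0.83, -0.02, 0, 0, 0, 1], [0.5, 0.83, -0.02, 0, 0, 0, 1], [0.25, 0.42, 0, 0, 0, 0, 1], [0, 0, 0, 0, 0, -0.6, 1], [0, 0, 0, 0, 0, -0.6, 1], [0, 0, 0, 0, 0, 0, 1], [0, 0, 0, 0, 0, 0, 1]]

```text
t: 17.87
eef_pos: [583.6, 205.9, 182.4]
orientation: [-0.455, -3.107, 0.001]
contact_force: [-0.4, 0.3, -1.3]
finger_gap: 0.44
gripper_force: 36.1
```

Run:
```python
from h import *
go(587.2,209.5,150,163.3)
p=cam('wrist'); save(p,'w6.png',None,1.25)
C=cloud(p); ok=p['range_z']>0; s=arm.state(); R=cv2.Rodrigues(np.array(s['orientation'],float))[0]
T=(C-s['eef_pos'])@R   # tool frame
m=ok&(np.abs(T[...,0])<45)&(np.abs(T[...,1])<17)
for z0,z1 in [(-32,-22),(-20,-8),(0,8)]:
    Q=T[m&(T[...,2]>z0)&(T[...,2]<z1)]
    if len(Q)>5: print(z0,len(Q),np.percentile(Q,[1,50,99],axis=0).round(1).tolist())
for q in ['collar','screw','spindle_top']:
    for r in arm.landmark_of(p,q)[:2]:
        v,u=r['location']; print(q,round(r['conf'],2),np.round([u,v]),np.round(dep(p,u,v)))
print(proj(p,[[587.2,209.5,128]]).round())
```

```text
at [583.6 205.9 182.4] phi 163.34 tilt 0.11 units [-0.082  0.149  1.078] wz 0.01 q [ 0.2   0.72 -1.06  1.58  0.65  1.23  0.3 ] F [-0.4  0.3 -1.3] gap 37.4 grip 36.1
-32 3822 [[-17.8, -16.8, -27.4], [3.2, 0.7, -26.0], [20.5, 16.8, -22.2]]
-20 1760 [[-12.8, -16.3, -19.9], [-2.9, -0.2, -14.4], [20.7, 16.3, -8.2]]
0 1482 [[-12.5, -16.3, 0.2], [22.1, -0.1, 3.8], [28.8, 16.0, 7.6]]
collar 0.81 [109. 277.] [622. -65.  22.]
collar 0.61 [326. 250.] [565. 211. 209.]
screw 0.78 [326. 313.] [596. 201. 208.]
screw 0.74 [ 73. 288.] [618. -96.  36.]
spindle_top 0.31 [327. 250.] [565. 211. 209.]
[[334. 222.]]
```

View pics/w6.png

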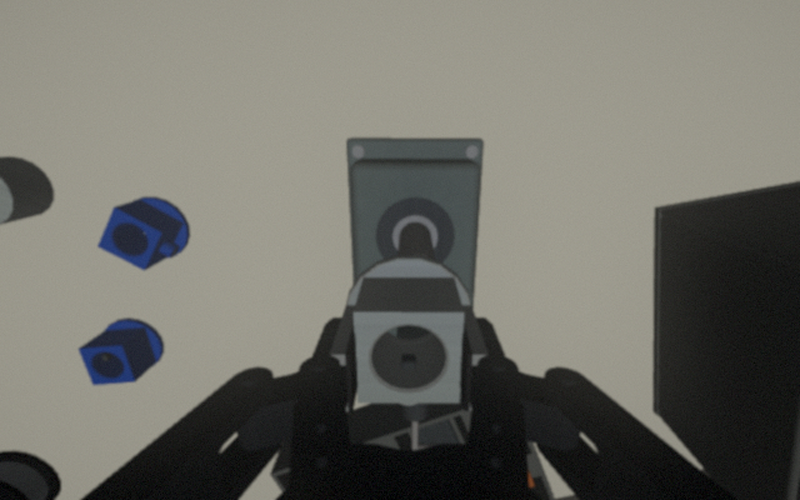

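The picture shows the collar at (409,357) with the boss on the far side towards the guide. The stand edges run parallel to the hub, so the yaw is right. The collar centre is 1.3 mm along tool +x from the TCP.

Emit:
apply_moves:
  series:
    - [[-0.06, 0.075, 0.4, 0, 0, 0, 1], [-0.06, 0.075, 0.4, 0, 0, 0, 1], [0, 0, 0.28, 0, 0, 0, 1], [0, 0, 0, 0, 0, 0, 1], [0, 0, 0, 0, 0, 0, 1], [0, 0, 0, 0, 0, 0, 1]]

```text
t: 18.57
eef_pos: [589.3, 209.3, 150.8]
orientation: [-0.453, -3.108, -0.0]
contact_force: [0.1, -0.6, -1.8]
finger_gap: 0.442
gripper_force: 36.1
```

Run:
```python
from h import *
go(588.3,209.2,130,163.3)
p=cam('wrist'); C=cloud(p); ok=p['range_z']>0; s=arm.state(); R=cv2.Rodrigues(np.array(s['orientation'],float))[0]
T=(C-s['eef_pos'])@R; m=ok&(np.abs(T[...,0])<45)&(np.abs(T[...,1])<40)
for z0,z1 in [(-32,-22),(8,16),(18,40)]:
    Q=T[m&(T[...,2]>z0)&(T[...,2]<z1)]
    if len(Q)>5: print(z0,len(Q),np.percentile(Q,[1,50,99],axis=0).round(1).tolist())
go(588.3,209.2,130,163.3)
```

```text
at [589.3 209.3 150.8] phi 163.4 tilt 0.03 units [ 0.029 -0.011  0.695] wz 0.02 q [ 0.18  0.76 -1.03  1.61  0.69  1.19  0.28] F [ 0.1 -0.6 -1.8] gap 37.6 grip 36.1
-32 5285 [[-17.9, -31.0, -31.5], [7.3, -0.4, -26.0], [20.3, 29.7, -22.2]]
8 39 [[-13.4, -15.8, 8.0], [-10.8, 1.3, 8.5], [28.3, 19.4, 10.4]]
at [589.4 209.4 151.2] phi 163.4 tilt 0.03 units [ 0.034 -0.016  0.706] wz 0.02 q [ 0.18  0.76 -1.03  1.6   0.69  1.19  0.28] F [ 0.1 -0.3 -1.8] gap 37.4 grip 36.0
```

Down to TCP z 133, watching the force.

Emit:
apply_moves:
  series:
    - [[0.03, -0.01, 0.15, 0, 0, 0, 1], [0, 0, 0.15, 0, 0, 0, 1], [0, 0, 0.15, 0, 0, 0, 1], [0, 0, 0.1, 0, 0, 0, 1], [0, 0, 0.05, 0, 0, 0, 1], [0, 0, 0, 0, 0, 0, 1]]

```text
t: 19.12
eef_pos: [588.2, 208.8, 132.4]
orientation: [-0.454, -3.108, 0.001]
contact_force: [-0.2, 0.4, -1.9]
finger_gap: 0.437
gripper_force: 36.1
```

```bash
python3 -c "
from h import *
go(588.3,209.2,130,163.3)"
```

```text
at [588.2 208.8 132.4] phi 163.39 tilt 0.04 units [0.001 0.012 0.08 ] wz 0.02 q [ 0.18  0.77 -1.02  1.63  0.71  1.15  0.26] F [-0.2  0.4 -1.9] gap 37.1 grip 36.1
```

Emit:
apply_moves:
  series:
    - [[0, 0, 0.1, 0, 0, 0, 1], [0, 0, 0.1, 0, 0, 0, 1], [0, 0, 0.1, 0, 0, 0, 1], [0, 0, 0.1, 0, 0, 0, 1], [0, 0, 0, 0, 0, 0, 1]]

```text
t: 19.53
eef_pos: [588.1, 208.8, 120.1]
orientation: [-0.454, -3.108, 0.001]
contact_force: [-0.2, 0.2, -1.6]
finger_gap: 0.44
gripper_force: 36.1
```

Emit:
apply_moves:
  series:
    - [[0, 0, 0.08, 0, 0, 0, 1], [0, 0, 0.08, 0, 0, 0, 1], [0, 0, 0, 0, 0, 0, 1]]

```text
t: 19.78
eef_pos: [588.2, 208.9, 115.6]
orientation: [-0.454, -3.108, 0.0]
contact_force: [0.8, -0.2, -1.8]
finger_gap: 0.439
gripper_force: 36.1
```

```bash
python3 -c "
from h import *
go(588.3,209.2,88.7,163.3)"
```

```text
at [588.2 208.9 115.6] phi 163.4 tilt 0.03 units [0.    0.011 0.896] wz 0.02 q [ 0.17  0.79 -1.01  1.65  0.73  1.12  0.25] F [ 0.8 -0.2 -1.8] gap 37.3 grip 36.1
```

No contact so far. The screw-tip stage comes next: 11.5 mm down first, then a check.

Emit:
apply_moves:
  series:
    - [[0, 0, 0.07, 0, 0, 0, 1], [0, 0, 0.07, 0, 0, 0, 1], [0, 0, 0.07, 0, 0, 0, 1], [0, 0, 0.07, 0, 0, 0, 1], [0, 0, 0.07, 0, 0, 0, 1], [0, 0, 0, 0, 0, 0, 1]]

```text
t: 20.28
eef_pos: [588.2, 208.9, 105.1]
orientation: [-0.454, -3.108, 0.001]
contact_force: [-1.4, -0.5, -1.7]
finger_gap: 0.438
gripper_force: 36.1
```

```bash
python3 -c "
from h import *
go(588.3,209.2,88.7,163.3)"
```

```text
at [588.2 208.9 105.1] phi 163.39 tilt 0.04 units [0.001 0.012 0.546] wz 0.02 q [ 0.17  0.8  -1.    1.66  0.74  1.11  0.24] F [-1.4 -0.5 -1.7] gap 37.3 grip 36.1
```

Emit:
apply_moves:
  series:
    - [[0, 0, 0.1, 0, 0, 0, 1], [0, 0, 0.1, 0, 0, 0, 1], [0, 0, 0.1, 0, 0, 0, 1], [0, 0, 0.1, 0, 0, 0, 1], [0, 0, 0.1, 0, 0, 0, 1], [0, 0, 0.05, 0, 0, 0, 1], [0, 0, 0, 0, 0, 0, 1], [0, 0, 0, 0, 0, 0, 1]]

```text
t: 20.95
eef_pos: [588.3, 209.1, 89.0]
orientation: [-0.453, -3.109, -0.0]
contact_force: [-0.1, -0.2, -1.2]
finger_gap: 0.438
gripper_force: 36.0
```

Run:
```python
from h import *
go(588.3,209.2,88.7,163.3)
p=cam('scene')
for q in ['screw','guide','collar']:
    for r in arm.landmark_of(p,q)[:2]:
        v,u=r['location']; print(q,round(r['conf'],2),np.round([u,v]),np.round(dep(p,u,v)))
print('expected screw px',proj(p,[[614,201.4,100]]).round())
P=cloud(p)[p['range_z']>0]; Q=P[(np.hypot(P[:,0]-587,P[:,1]-209)<32)&(P[:,2]>70)&(P[:,2]<120)]
print('z hist',np.histogram(Q[:,2],bins=range(70,122,4)))
save(p,'s7.png',(320,120,420,195),7)
```

```text
at [588.3 209.1  89. ] phi 163.4 tilt 0.01 units [0.003 0.003 0.011] wz 0.02 q [ 0.16  0.82 -0.98  1.67  0.76  1.08  0.22] F [-0.1 -0.2 -1.2] gap 37.2 grip 36.0
screw 0.92 [304. 243.] [ 610. -102.    7.]
screw 0.76 [364. 156.] [609. 212. 102.]
collar 0.73 [316. 240.] [ 645. -102.   31.]
collar 0.67 [255. 298.] [ 627. -316.   15.]
expected screw px [[364. 159.]]
z hist (array([ 0,  1, 18, 41, 20, 13, 14, 24, 25, 25, 31, 35]), array([ 70,  74,  78,  82,  86,  90,  94,  98, 102, 106, 110, 114, 118]))
```

View pics/s7.png

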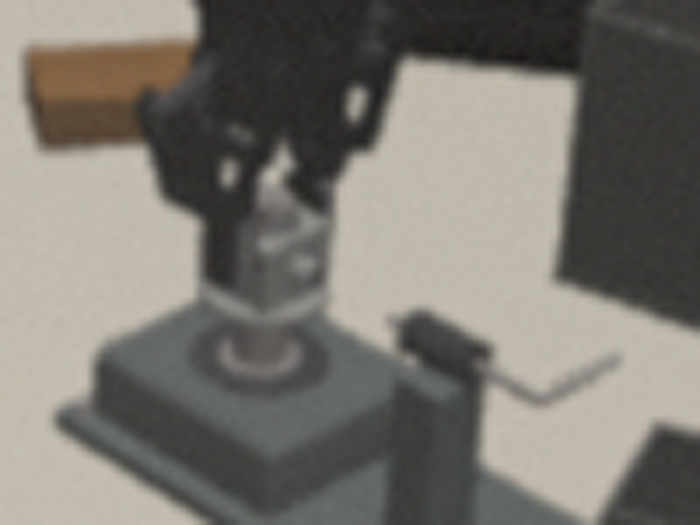

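The collar sits over the spindle, clear of the gearbox. The boss at (305,262) faces the key and is at about 100 mm. Forces are near zero, so I'm handing it in.

```bash
python3 -c "
from bench import arm
print(arm.job_done())"
```

```text
the job is handed in; nothing more can be done
None
```

I handed the job in with the collar held over the spindle: set screw against the flat, pointing at the key about 100 mm above the table, and almost no force on the wrist. No verdict came back.

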